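# Bolt the tool chest shut

### The job

Bolt the tool chest shut: with the fingertips push its red knob along the L-shaped slot to the corner, then round the corner and on to the very end of the short leg. Only push the knob, never pull it up, and leave everything else on the bench where it is. Finish with the hand clear.

Things in the scene. Friction and masses are not known exactly. Their poses are not given: they have to be found in the camera images.
- chest: Fixed plywood tool chest, 300 (x) x 200 (y) x 85 mm high, standing on the bench; origin at the centre of its underside. Its own x axis points along the long leg of the slot (start to corner), its own y axis along the short leg (corner to end), z up. Its near half is a blue deck that carries an aluminium slot plate (118 x 120 x 18 mm, top 103 mm above the bench); its far half is a closed lid with a 20 mm high steel keeper that the brass bolt slides into.
- knob (a point): Centre of the red cylindrical knob, 28 mm diameter, 34 mm tall, upright; this point is half-way up. The knob's underside is 3 mm above the slot plate and its top 37 mm above it (140 mm above the bench). Its pin (10 mm) runs in the slot (13 mm wide). The knob stays where it is left; pushing it takes about 3 to 5 N, it is guided and does not turn or tip. It is sprung down: it can be pulled up by 15 mm against 3 to 8 N, which is not wanted.
- slot_start (a point): Start of the slot's long leg, centre line, on the top face of the slot plate. The pin's axis can be here at the earliest.
- slot_corner (a point): Corner of the L on the top face of the slot plate: where the pin's axis is at the end of the long leg, 70 mm from slot_start along the chest's +x.
- slot_end (a point): Closed end of the short leg on the top face of the slot plate: where the pin's axis must finish, 50 mm from slot_corner along the chest's +y.
- bolt (a joint): Travel of bolt and knob along the long leg, m: 0 at slot_start, 0.070 at the corner (bolt fully thrown). Starts between 0 and 0.030.
- cross (a joint): Travel of the knob along the short leg, m: 0 on the long leg, 0.050 at the end. The slot lets it move only when the bolt is at the corner.
- pull (a joint): How far the sprung knob is pulled up, m: 0 down, 0.015 fully up.
- bit_case: Bystander: grey plastic bit case with clip-on lid, 60 x 88 x 30 mm, lying loose on the chest's lid; origin at the centre of its underside.
- hex_key: Bystander: stainless steel hex key, an L of 6 mm bar, legs 74 and 34 mm, lying loose on the chest's lid; origin on the lid, amid the L.
- screwdriver: Bystander: red-handled screwdriver, 190 mm long, lying on the bench beside the chest; origin at its middle, underside.
- level: Bystander: aluminium spirit level, 200 x 22 x 44 mm, standing on the bench beside the chest; origin at the centre of its underside.
- mug: Bystander: empty green ceramic mug, 80 mm across, 92 mm high, on the bench; origin at the centre of its underside.
- screw_jar: Bystander: closed amber glass jar with a steel cap, 64 mm across, 75 mm high, on the bench; origin at the centre of its underside.

How it is judged:
By the outcome, as a careful person would: the job done as asked, in the order asked, and still so for the second after the job is handed in, with the robot touching nothing.
It also fails if it takes over 48 s, if anything falls off the work surface, if the arm or the gripper's body presses on something with over 40 N, if the wrist force passes 120 N, or if a joint passes its speed limit or range.

### The arm

A 6-joint arm with a two-finger parallel gripper is mounted at the origin on the work surface. World frame = base frame: x ahead of the robot, y to its left, z up, the work surface at z = 0. Lengths are in mm, angles in rad, forces in N, time in s.
With the tool pointing down it reaches from about 375 to 900 mm from the base axis. Payload 3.1 kg.
Tool frame: the origin (TCP) lies at the very end of the fingers, on their centre line; the grasp point (between the pads) lies 19 mm behind it; z points along the fingers, y is the direction in which the jaws open and shut (so a half turn about z gives the same grasp; the last joint's range is limited). The gripper opens to 87 mm and grips with 3 to 60 N. Pads are 19 mm wide; open, the fingers measure 117 mm over their backs; the gripper's body (75 mm by 190 mm) begins 51 mm behind the grasp point.
Start: joints at [-1.31, 0.527, 1.433, -0, 1.181, -0.178], TCP at [266.118, -565.489, 222.548] pointing down, gripper open.
Joint ranges: [-3.08, 3.08], [-0.75, 2.2], [0.22, 2.44], [-1.43, 4.57], [0, 2.65], [-2.85, 2.85]. Speed limits (rad/s): [2.79, 2.79, 3.14, 3.14, 3.14, 3.14].

### API

Orientations are given as a 3x3 rotation matrix whose columns are the frame's x, y, z axes.
In Python, from plant import arm gives the robot as it stands.
- The arm moves only by the tool arm_command, never from a script. Its argument "commands" is a list of rows, each a list of 3 entries, a list of its own where there are three numbers: the finger opening in m, from 0 to 0.087, then the shift along the world's x, y, z in m, then the turn, a rotation vector about the world's x, y, z in degrees. A call has 1 to 5 rows; each row is the pose to reach, as a shift and turn from the pose commanded when the call began; what a row does not reach only later rows make up. A row lasts 1/12 s, in which the tool goes at most 41.7 mm and 7.16 degrees, less where a joint would pass 70% of its speed; a pose out of reach is approached as far as the arm can. A call with a gripper value outside its range is refused whole. The fingers move at their own pace and stop on an object; "newtons" is the grip in N (left out, the last holds). Time passes only in rows, so rows that repeat a pose let the fingers close. It gives the time, the measured TCP pose, the force and the opening at its end, in the units of the state.
- arm.observe(): the state, without advancing time (a new reading comes with each control period).
- arm.snapshot(name): name is "scene" or "side" or "wrist"; returns (picture, depth): 420x560x3 uint8, red, green, blue; 420x560 float32, mm along the optical axis (not along the pixel's ray), 0 where there is no reading.
- arm.get_calibration(name): a dict with "camera_matrix" (3x3 intrinsics, pixels), "extrinsics" (4x4, takes a point from world to camera coordinates). Camera axes: x right, y down, z forward; pixel columns grow to the right and rows downward; lengths in mm; the calibration is good to about 2 mm. A picture is of the moment at which its call begins: read the wrist's pose just before it. get_calibration takes no time and is no camera call; for the wrist camera it gives the pose at the moment of the call.
- arm.sign_off(): hands the job in, once; it reports no verdict.
The state is a dict: "time_s": time; "q": joint angles; "qd": joint speeds; "tau": joint torques, N m; "ee_pos": TCP position; "tool_rot": TCP orientation; "ft_force": force on the tool from outside, world axes, zero at the start; "ft_torque": the same for the moment, N m; "opening": finger opening in mm.
Only numpy, scipy, OpenCV 4.12 (cv2) and the standard library are available. Lean on these libraries where they do the work, as an engineer would, in place of code of your own. Each camera call takes 0.05 s, during which the arm holds its last target.

## Working session

There is one attempt and no reset: what is moved stays moved. The work goes in short steps, Python scripts to look and compute and a tool call to move; the robot and the scene stay as the last step left them, time stands still between calls to the robot, and variables do not carry over. Pictures are saved under pics/ and viewed, and the job is handed in when it is done.

Besides the shell and the picture viewer there is one more tool, called after "Emit:" as name(argument=value, ...), one argument or row to a line, values as JSON. arm_command: Moves the arm, as the interface text tells. Its arguments: {"type":"object","properties":{"commands":{"type":"array"},"newtons":{"type":"number"}},"required":["commands"]}

```bash
ls; mkdir -p pics; python3 - <<'E'
from plant import arm
import cv2,numpy as np
s=arm.observe();print(s)
for n in("scene","side","wrist"):
    p,d=arm.snapshot(n);cv2.imwrite(f"pics/{n}0.png",p[:,:,::-1]);np.savez(f"pics/{n}0.npz",p=p,d=d,**arm.get_calibration(n))
E
```

```text
pics
{'time_s': 0.0, 'q': array([-1.30954625e+00,  5.28467361e-01,  1.43390832e+00, -2.00129267e-05,
        1.18140458e+00, -1.78533855e-01]), 'qd': array([ 0.00103834, -0.00037539,  0.0009555 , -0.00085147,  0.00127613,
       -0.00043599]), 'tau': array([-3.10365449e-04, -4.40039563e+01, -1.76591080e+01,  6.35489845e-02,
        5.82904718e-02, -1.60587906e-04]), 'ee_pos': array([ 265.89789059, -564.7990851 ,  221.56899847]), 'tool_rot': array([[ 9.04840538e-01,  4.25750233e-01, -5.82919732e-04],
       [ 4.25750471e-01, -9.04838157e-01,  2.10859343e-03],
       [ 3.70286128e-04, -2.15611917e-03, -9.99997607e-01]]), 'ft_force': array([-0.25549211, -0.12668045,  0.57959652]), 'ft_torque': array([ 0.03160615, -0.03687231,  0.00239336]), 'opening': 87.38615830516322}
```

View pics/scene0.png

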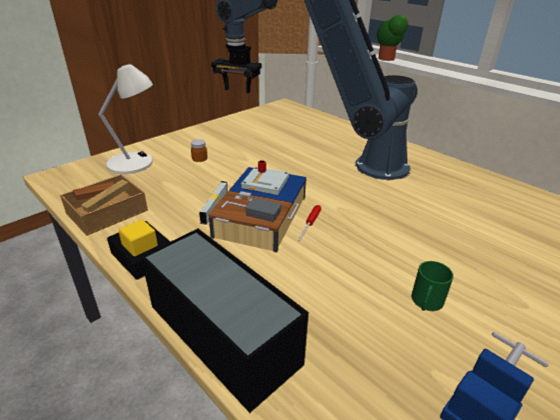

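View pics/side0.png

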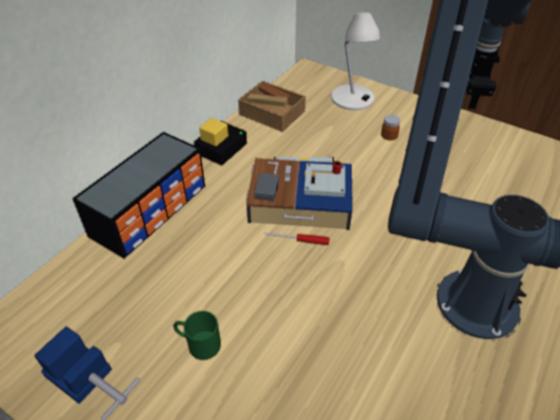

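View pics/wrist0.png

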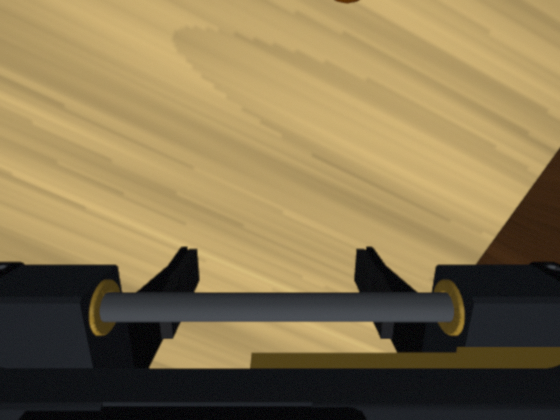

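The scene view shows the red knob near (262,167) on the slot plate. The side view has it near (337,168), with the level behind the chest and the screwdriver in front of it. I'll zoom in and measure.

```bash
cat > h.py <<'E'
import numpy as np,cv2
def load(n):
    z=np.load(f"pics/{n}.npz");return z['p'],z['d'],z['camera_matrix'],z['extrinsics']
def cloud(d,K,E):
    v,u=np.mgrid[:d.shape[0],:d.shape[1]]
    X=np.stack([(u-K[0,2])/K[0,0]*d,(v-K[1,2])/K[1,1]*d,d],-1)
    return (X-E[:3,3])@E[:3,:3]
def ray(u,v,z,K,E):
    r=np.linalg.inv(K)@np.array([u,v,1.]);R=E[:3,:3];o=-R.T@E[:3,3];w=R.T@r
    return o+w*(z-o[2])/w[2]
E
python3 - <<'E'
from h import *
for n,(a,b,c,e) in {"scene0":(145,255,190,330),"side0":(140,250,230,370)}.items():
    p,d,K,E=load(n);W=cloud(d,K,E)
    cv2.imwrite(f"pics/{n}z.png",cv2.resize(p[a:b,c:e,::-1],None,fx=5,fy=5,interpolation=cv2.INTER_CUBIC))
    h=cv2.cvtColor(p,cv2.COLOR_RGB2HSV)
    m=((h[...,0]<6)|(h[...,0]>174))&(h[...,1]>190)&(h[...,2]>70)&(d>0)&(W[...,2]>100)&(W[...,2]<160)
    m[:a]=0;m[b:]=0;m[:,:c]=0;m[:,e:]=0
    print(n,m.sum(),W[m].mean(0),W[m].min(0),W[m].max(0))
    t=m&(W[...,2]>136);print(t.sum(),W[t].mean(0))
    v,u=np.where(t);print(ray(u.mean(),v.mean(),140,K,E))
    # blue deck / chest top
    z=W[...,2]; bb=np.zeros_like(m);bb[a:b,c:e]=1
    for nm,lo,hi in(("top85",80,90),("plate",98,107)):
        k=bb&(z>lo)&(z<hi)&(d>0)
        r=cv2.minAreaRect(W[k][:,:2].astype(np.float32));print(nm,k.sum(),r,cv2.boxPoints(r).round().tolist())
E
```

```text
scene0 64 [ 517.07005638 -135.67491938  127.65364287] [ 503.97154766 -152.53323812  111.86404172] [ 524.83230553 -126.72392754  140.40760012]
17 [ 515.41013368 -137.96534519  138.26250256]
[ 517.65545022 -135.43981712  140.        ]
top85 2240 ((586.53173828125, -62.42808532714844), (315.9109802246094, 210.19854736328125), 27.78181266784668) [[398.0, -43.0], [496.0, -229.0], [775.0, -82.0], [677.0, 104.0]]
plate 767 ((584.4960327148438, -57.94819641113281), (285.6594543457031, 135.86058044433594), 39.19648361206055) [[431.0, -96.0], [517.0, -201.0], [738.0, -20.0], [652.0, 85.0]]
side0 53 [ 504.44148905 -134.23086571  133.03318432] [ 495.24701569 -150.56528603  117.02383349] [ 518.89289569 -126.58769146  144.03974113]
24 [ 505.40852927 -134.74367067  140.81928729]
[ 505.803899  -135.6130869  140.       ]
top85 2896 ((586.6013793945312, -61.48628234863281), (312.2234802246094, 218.9846649169922), 28.017807006835938) [[397.0, -38.0], [500.0, -231.0], [776.0, -85.0], [673.0, 109.0]]
plate 976 ((584.7008666992188, -59.60992431640625), (280.6025695800781, 140.87677001953125), 36.9963493347168) [[430.0, -88.0], [515.0, -200.0], [739.0, -31.0], [654.0, 81.0]]
```

View pics/scene0z.png

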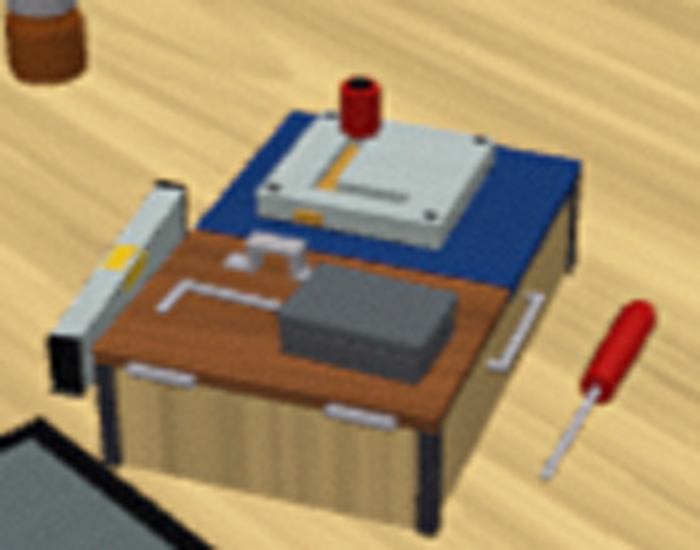

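View pics/side0z.png

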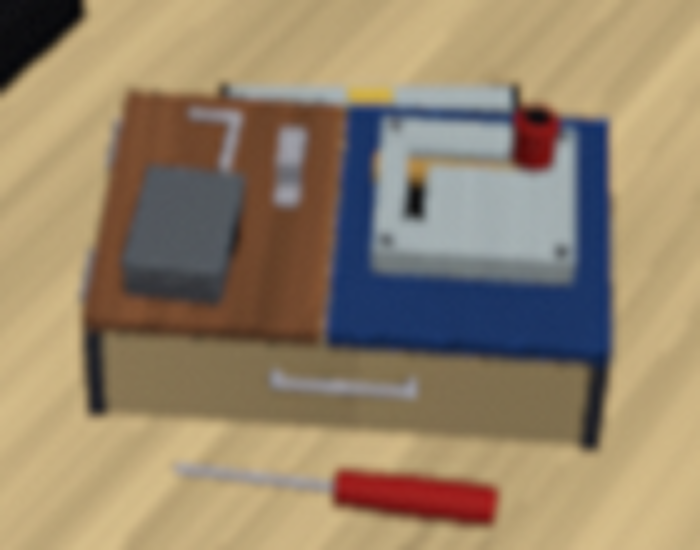

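```bash
python3 - <<'E'
from h import *
p,d,K,E=load("wrist0");R=E[:3,:3];print(K.round(1).tolist(),-R.T@E[:3,3],R.round(3).tolist())
# chest yaw: fit deck by colour / lid long edges at z=85
for n,(a,b,c,e) in {"scene0":(145,255,190,330),"side0":(140,250,230,370)}.items():
    p,d,K,E=load(n);W=cloud(d,K,E);z=W[...,2];h=cv2.cvtColor(p,cv2.COLOR_RGB2HSV)
    bb=np.zeros(z.shape,bool);bb[a:b,c:e]=1
    k=bb&(abs(z-103)<4)&(h[...,1]<60)&(h[...,2]>90)&(W[...,0]<600)
    r=cv2.minAreaRect(W[k][:,:2].astype(np.float32));print(n,k.sum(),r)
    k=bb&(abs(z-85)<5)&(h[...,0]>100)&(h[...,0]<130)&(h[...,1]>120)
    r=cv2.minAreaRect(W[k][:,:2].astype(np.float32));print('deck',k.sum(),r)
E
```

```text
[[321.6, 0.0, 276.4], [0.0, 321.6, 210.7], [0.0, 0.0, 1.0]] [ 339.33255582 -531.19227111  383.16066085] [[0.426, -0.905, -0.002], [-0.864, -0.407, 0.296], [-0.268, -0.124, -0.955]]
scene0 607 ((526.986572265625, -105.03506469726562), (124.13036346435547, 122.93770599365234), 27.936914443969727)
deck 737 ((523.9003295898438, -94.61283874511719), (168.49473571777344, 206.59237670898438), 28.309921264648438)
side0 851 ((526.7911987304688, -104.35055541992188), (117.27992248535156, 128.0628204345703), 28.143505096435547)
deck 1077 ((521.512451171875, -95.6416015625), (160.23020935058594, 214.00930786132812), 27.98672103881836)
```

Emit:
arm_command(
  commands=[
    [0,[0.03,0.03,0.0],[0,0,0]],
    [0,[0.06,0.065,0.01],[0,0,0]],
    [0,[0.08,0.1,0.02],[0,0,0]],
    [0,[0.1,0.135,0.03],[0,0,0]],
    [0,[0.11,0.17,0.03],[0,0,0]],
  ],
  newtons=20,
)

```text
time_s: 0.57
ee_pos: [378.2, -395.9, 253.9]
tool_rot: [[0.905, 0.426, 0.003], [0.426, -0.905, -0.004], [0.001, 0.004, -1.0]]
ft_force: [0.6, -0.5, 0.6]
opening: 61.6
```

Emit:
arm_command(
  commands=[
    [0,[0.015,0.04,0.0],[0,0,1]],
    [0,[0.03,0.08,0.0],[0,0,2]],
    [0,[0.04,0.12,0.0],[0,0,2.9]],
    [0,[0.05,0.155,0.0],[0,0,2.9]],
    [0,[0.055,0.195,0.0],[0,0,2.9]],
  ],
)

```text
time_s: 0.98
ee_pos: [431.9, -199.4, 252.6]
tool_rot: [[0.882, 0.471, 0.001], [0.471, -0.882, -0.001], [0.001, 0.001, -1.0]]
ft_force: [1.2, 0.7, 0.9]
opening: 28.9
```

Emit:
arm_command(
  commands=[
    [0,[0.01,0.03,0.0],[0,0,0]],
    [0,[0.02,0.055,0.0],[0,0,0]],
    [0,[0.02,0.055,0.0],[0,0,0]],
    [0,[0.02,0.055,0.0],[0,0,0]],
  ],
)

```text
time_s: 1.32
ee_pos: [451.1, -144.6, 252.5]
tool_rot: [[0.881, 0.474, -0.0], [0.474, -0.881, -0.0], [-0.0, 0.0, -1.0]]
ft_force: [-1.6, -0.9, 0.3]
opening: 3.7
```

```bash
python3 - <<'E'
from plant import arm
from h import *
s=arm.observe();print(s['time_s'],s['ee_pos'],s['tool_rot'].round(3).tolist())
c=arm.get_calibration("wrist");p,d=arm.snapshot("wrist");cv2.imwrite("pics/wrist1.png",p[:,:,::-1]);np.savez("pics/wrist1.npz",p=p,d=d,**c)
E
```

```text
1.3167 [ 451.138699   -144.56360961  252.5083793 ] [[0.881, 0.474, -0.0], [0.474, -0.881, -0.0], [-0.0, 0.0, -1.0]]
```

View pics/wrist1.png

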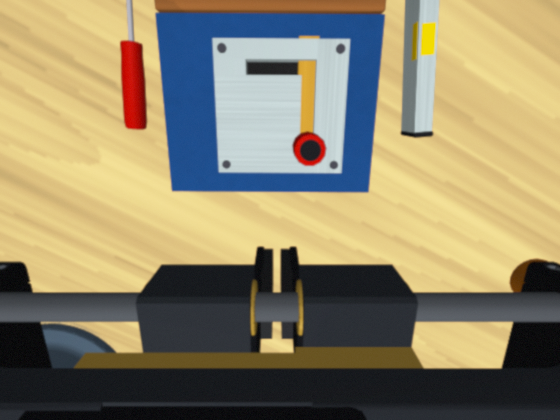

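The wrist view shows the knob at (310,149), the slot corner near (308,67) and the short leg running left to about u=247.

```bash
python3 - <<'E'
from h import *
p,d,K,E=load("wrist1");W=cloud(d,K,E);h=cv2.cvtColor(p,cv2.COLOR_RGB2HSV)
red=(((h[...,0]<6)|(h[...,0]>174))&(h[...,1]>180)&(h[...,2]>70)).astype(np.uint8);red[:,:200]=0;red[:120]=0;red[200:]=0
c=max(cv2.findContours(red,0,1)[0],key=cv2.contourArea);print(cv2.boundingRect(c),cv2.minEnclosingCircle(c))
t=(W[...,2]>136)&(W[...,2]<144);t[:120]=0;t[180:]=0;t[:,:280]=0;t[:,340:]=0
v,u=np.where(t);print(t.sum(),W[t].mean(0),ray(u.mean(),v.mean(),140,K,E)); 
blk=(h[...,2]<60).astype(np.uint8);blk[:135]=0;blk[165:]=0;blk[:,:290]=0;blk[:,330:]=0
v,u=np.where(blk);print('recess',len(u),u.mean(),v.mean(),ray(u.mean(),v.mean(),140,K,E))
k=((h[...,1]<60)&(h[...,2]>90)).astype(np.uint8);k[:,:200]=0;k[:,360:]=0;k[:30]=0;k[185:]=0
c=max(cv2.findContours(k,0,1)[0],key=cv2.contourArea);q=np.array([ray(a,b,103,K,E)[:2] for a,b in c[:,0]],np.float32)
r=cv2.minAreaRect(q);print('plate',r)
for n,m in(("dark",(h[...,2]<60)),("orange",(h[...,0]>8)&(h[...,0]<25)&(h[...,1]>120))):
    m=m.copy();m[:40]=0;m[140:]=0;m[:,:235]=0;m[:,330:]=0
    c=max(cv2.findContours(m.astype(np.uint8),0,1)[0],key=cv2.contourArea);print(n,cv2.boundingRect(c))
    x,y,w,hh=cv2.boundingRect(c)
    for a,b in((x,y+hh/2),(x+w/2,y),(x+w/2,y+hh),(x+w/2,y+hh/2)):print(a,b,ray(a,b,103,K,E)[:2])
E
```

```text
(294, 133, 31, 32) ((308.1864318847656, 148.52542114257812), 16.206058502197266)
814 [ 508.4029125  -145.75656755  139.19900451] [ 508.4878366  -145.62077951  140.        ]
recess 284 309.96830985915494 150.0105633802817 [ 508.16444261 -146.26185163  140.        ]
plate ((526.6951293945312, -108.18409729003906), (119.97222900390625, 119.52809143066406), 27.994279861450195)
dark (248, 63, 49, 11)
248 68.5 [542.2229839  -67.11736045]
272.5 63 [556.51139011 -84.20468157]
272.5 74 [548.55954199 -88.44765623]
272.5 68.5 [552.55400597 -86.31627631]
orange (297, 61, 19, 73)
297 97.5 [ 541.65352696 -117.46541082]
306.5 61 [ 572.18651691 -109.91505649]
306.5 134 [ 517.60233099 -141.27309043]
306.5 97.5 [ 545.76025031 -125.09666543]
```

Emit:
arm_command(
  commands=[
    [0,[0.013,-0.009,-0.035],[0,0,0]],
    [0,[0.024,-0.018,-0.07],[0,0,0]],
    [0,[0.024,-0.018,-0.105],[0,0,0]],
    [0,[0.024,-0.018,-0.135],[0,0,0]],
    [0,[0.024,-0.018,-0.137],[0,0,0]],
  ],
)

```text
time_s: 1.78
ee_pos: [471.4, -163.7, 110.6]
tool_rot: [[0.883, 0.469, -0.01], [0.469, -0.883, 0.006], [-0.006, -0.009, -1.0]]
ft_force: [-0.0, 0.3, 0.4]
opening: 0.2
```

Emit:
arm_command(
  commands=[
    [0,[0,0,0],[0,0,0]],
    [0,[0,0,0],[0,0,0]],
  ],
)

```text
time_s: 1.95
ee_pos: [475.6, -165.1, 116.4]
tool_rot: [[0.883, 0.47, 0.001], [0.47, -0.883, -0.001], [0.001, 0.001, -1.0]]
ft_force: [0.4, 0.5, -0.4]
opening: 0.4
```

```bash
cat > look.py <<'E'
import sys
from plant import arm
from h import *
k=sys.argv[1]
s=arm.observe();print(s['time_s'],s['ee_pos'].round(1),s['ft_force'].round(1),s['opening'])
for n in sys.argv[2:]:
    c=arm.get_calibration(n);p,d=arm.snapshot(n);np.savez(f"pics/{n}{k}.npz",p=p,d=d,**c)
    a,b,x,y={"scene":(145,255,190,330),"side":(140,250,230,370),"wrist":(0,420,0,560)}[n]
    f=1 if n=="wrist" else 5
    cv2.imwrite(f"pics/{n}{k}.png",cv2.resize(p[a:b,x:y,::-1],None,fx=f,fy=f,interpolation=cv2.INTER_CUBIC))
E
python3 look.py 2 side wrist
```

```text
1.95 [ 475.6 -165.1  116.4] [ 0.4  0.5 -0.4] 0.44268989147553794
```

View pics/wrist2.png

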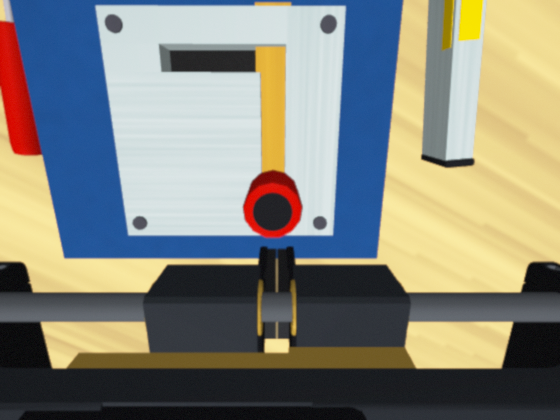

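View pics/side2.png

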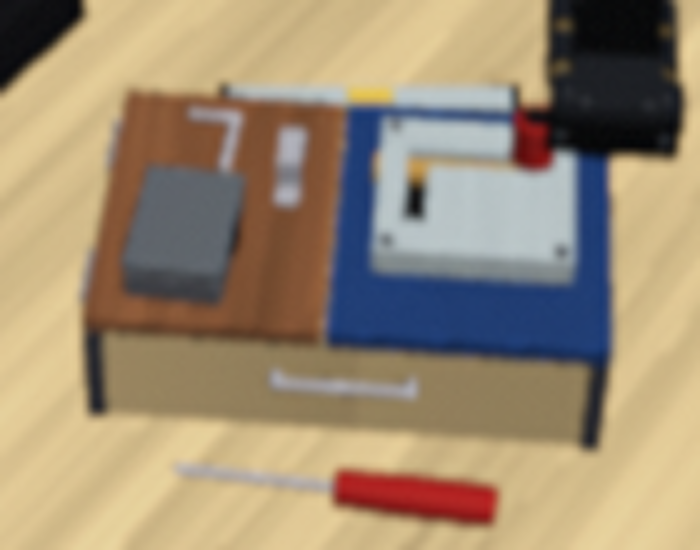

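Fingers are closed at u≈277, just behind the knob at u≈272, and level with it. I'll push along the chest's +x.

Emit:
arm_command(
  commands=[
    [0,[0.003,0.003,0],[0,0,0]],
    [0,[0.0075,0.0055,0],[0,0,0]],
    [0,[0.012,0.0075,0],[0,0,0]],
    [0,[0.0165,0.01,0],[0,0,0]],
    [0,[0.021,0.0125,0],[0,0,0]],
  ],
)

```text
time_s: 2.47
ee_pos: [496.6, -151.5, 116.2]
tool_rot: [[0.882, 0.472, 0.0], [0.472, -0.882, -0.002], [-0.0, 0.002, -1.0]]
ft_force: [-1.9, -2.3, 2.8]
opening: 0.4
```

Emit:
arm_command(
  commands=[
    [0,[0.0044,0.0023,0],[0,0,0]],
    [0,[0.0088,0.0047,0],[0,0,0]],
    [0,[0.0132,0.007,0],[0,0,0]],
    [0,[0.0176,0.0094,0],[0,0,0]],
    [0,[0.022,0.0117,0],[0,0,0]],
  ],
)

```text
time_s: 2.88
ee_pos: [518.7, -139.6, 115.6]
tool_rot: [[0.882, 0.471, 0.0], [0.471, -0.882, -0.0], [0.0, 0.001, -1.0]]
ft_force: [-1.2, -3.2, 3.7]
opening: 0.6
```

```bash
python3 look.py 3 wrist
```

```text
2.8833 [ 518.7 -139.6  115.6] [-1.2 -3.2  3.7] 0.5555942752976941
```

View pics/wrist3.png

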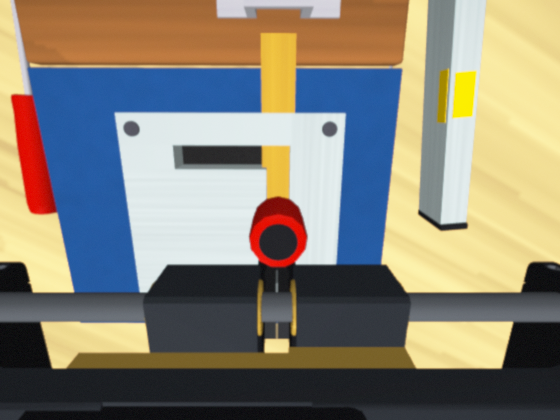

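Emit:
arm_command(
  commands=[
    [0,[0.0044,0.0023,0],[0,0,0]],
    [0,[0.0088,0.0047,0],[0,0,0]],
    [0,[0.0132,0.007,0],[0,0,0]],
    [0,[0.0176,0.0094,0],[0,0,0]],
    [0,[0.022,0.0117,0],[0,0,0]],
  ],
)

```text
time_s: 3.35
ee_pos: [540.4, -127.7, 115.5]
tool_rot: [[0.882, 0.471, -0.0], [0.471, -0.882, -0.0], [-0.0, -0.0, -1.0]]
ft_force: [-1.3, -3.9, 1.2]
opening: 0.6
```

```bash
python3 look.py 4 wrist side
```

```text
3.35 [ 540.4 -127.7  115.5] [-1.3 -3.9  1.2] 0.5948037489869641
```

View pics/wrist4.png

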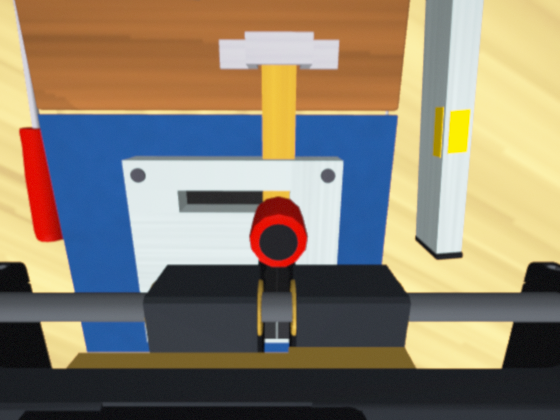

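View pics/side4.png

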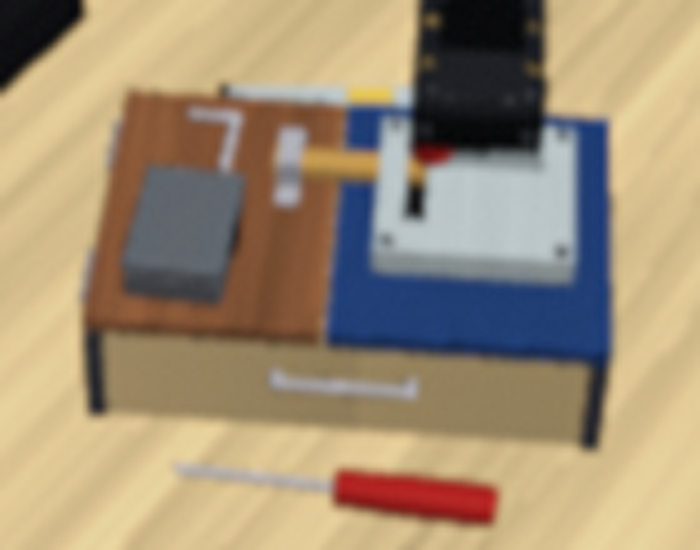

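Emit:
arm_command(
  commands=[
    [0,[0.0018,0.001,0],[0,0,0]],
    [0,[0.0035,0.002,0],[0,0,0]],
    [0,[0.005,0.0027,0],[0,0,0]],
  ],
)

```text
time_s: 3.7
ee_pos: [544.7, -125.0, 115.4]
tool_rot: [[0.882, 0.471, -0.001], [0.471, -0.882, 0.0], [-0.001, -0.001, -1.0]]
ft_force: [-1.7, -2.0, 1.0]
opening: 0.2
```

Emit:
arm_command(
  commands=[
    [0,[0.0009,0.0005,0],[0,0,0]],
    [0,[0.0018,0.001,0],[0,0,0]],
  ],
)

```text
time_s: 3.87
ee_pos: [546.6, -124.0, 115.4]
tool_rot: [[0.882, 0.471, -0.001], [0.471, -0.882, 0.0], [-0.0, -0.001, -1.0]]
ft_force: [-2.0, -2.6, 0.8]
opening: 0.3
```

Emit:
arm_command(
  commands=[
    [0,[0.0009,0.0005,0],[0,0,0]],
    [0,[0.0018,0.001,0],[0,0,0]],
  ],
)

```text
time_s: 4.03
ee_pos: [548.0, -123.2, 115.4]
tool_rot: [[0.882, 0.471, -0.002], [0.471, -0.882, 0.0], [-0.001, -0.001, -1.0]]
ft_force: [-5.1, -4.3, 1.0]
opening: 0.8
```

Emit:
arm_command(
  commands=[
    [0,[0.0009,0.0005,0],[0,0,0]],
    [0,[0.0018,0.001,0],[0,0,0]],
  ],
)

```text
time_s: 4.2
ee_pos: [548.3, -122.9, 115.4]
tool_rot: [[0.881, 0.472, -0.005], [0.472, -0.881, -0.001], [-0.005, -0.001, -1.0]]
ft_force: [-7.8, -6.4, 4.6]
opening: 0.3
```

Emit:
arm_command(
  commands=[
    [0,[0.0009,0.0005,0],[0,0,0]],
    [0,[0.0009,0.0005,0],[0,0,0]],
  ],
)

```text
time_s: 4.37
ee_pos: [548.2, -122.6, 115.4]
tool_rot: [[0.881, 0.472, -0.007], [0.472, -0.881, -0.001], [-0.007, -0.002, -1.0]]
ft_force: [-9.5, -6.6, 4.1]
opening: 0.8
```

```bash
python3 look.py 5 wrist
```

```text
4.3667 [ 548.2 -122.6  115.4] [-9.5 -6.6  4.1] 0.8067722804731768
```

View pics/wrist5.png

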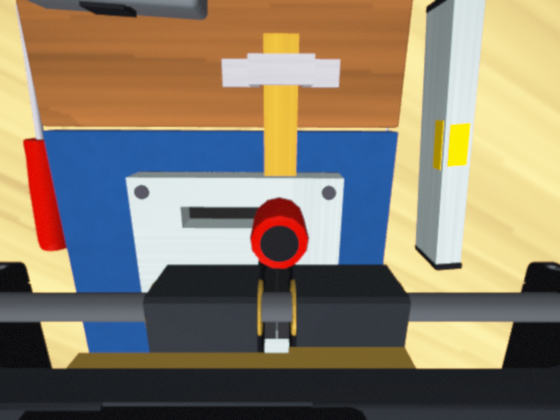

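The knob is stalled against the corner stop: the force has reached 11 N and the bolt is in the keeper. I'll back off, go up and over to the knob's −y side, and come down.

Emit:
arm_command(
  commands=[
    [0,[-0.008,-0.004,0],[0,0,0]],
    [0,[-0.014,-0.007,0],[0,0,0]],
    [0,[-0.014,-0.007,0.015],[0,0,0]],
    [0,[-0.014,-0.007,0.05],[0,0,0]],
    [0,[-0.004,-0.02,0.055],[0,0,0]],
  ],
)

```text
time_s: 4.83
ee_pos: [547.6, -139.9, 174.1]
tool_rot: [[0.882, 0.472, 0.004], [0.472, -0.882, 0.001], [0.004, 0.001, -1.0]]
ft_force: [-0.0, -0.1, 0.1]
opening: 0.5
```

Emit:
arm_command(
  commands=[
    [0,[0.02,-0.008,0],[0,0,0]],
    [0,[0.043,-0.01,0],[0,0,0]],
    [0,[0.043,-0.01,0],[0,0,0]],
    [0,[0.043,-0.01,0],[0,0,0]],
  ],
)

```text
time_s: 5.17
ee_pos: [591.1, -151.4, 170.4]
tool_rot: [[0.882, 0.471, 0.001], [0.471, -0.882, 0.001], [0.001, -0.0, -1.0]]
ft_force: [0.0, 0.3, -0.1]
opening: 0.4
```

```bash
python3 look.py 6 wrist side scene
```

```text
5.1667 [ 591.1 -151.4  170.4] [ 0.   0.3 -0.1] 0.3960207785482583
```

View pics/wrist6.png

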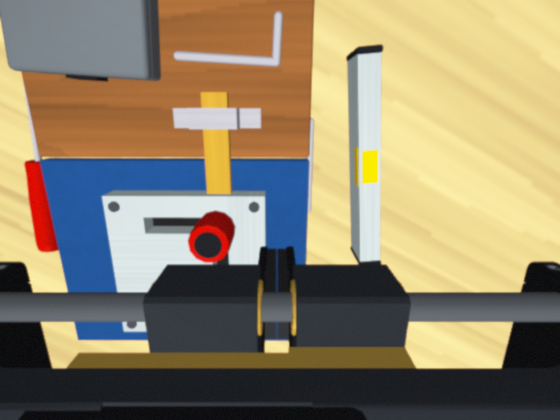

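View pics/scene6.png

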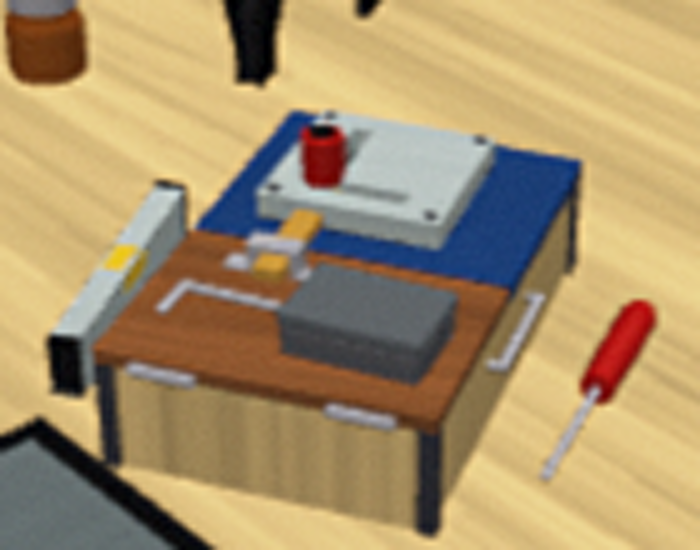

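View pics/side6.png

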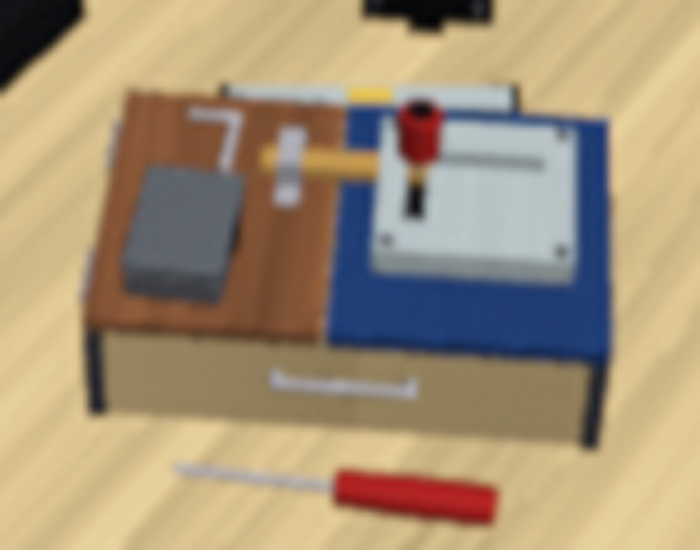

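The bolt is through the keeper and the knob sits at the corner, at (212,244) in the wrist view. I'll measure it against the fingers.

```bash
python3 - <<'E'
from h import *
p,d,K,E=load("wrist6");W=cloud(d,K,E)
t=(W[...,2]>134)&(W[...,2]<146);t[:205]=0;t[264:]=0;t[:,:180]=0;t[:,245:]=0
print(t.sum(),W[t].mean(0),np.median(W[t],0))
c=W[t].mean(0)[:2]-np.array([591.1,-151.4]);a=np.radians(28);print(c@[np.cos(a),np.sin(a)],c@[-np.sin(a),np.cos(a)])
E
```

```text
1329 [ 570.83347909 -113.23562687  139.10932577] [ 571.01044304 -113.22228328  139.32292629]
0.022812044203417793 43.21169663081499
```

Emit:
arm_command(
  commands=[
    [0,[0,0,-0.03],[0,0,0]],
    [0,[0,0,-0.055],[0,0,0]],
    [0,[0,0,-0.055],[0,0,0]],
    [0,[0,0,-0.055],[0,0,0]],
  ],
)

```text
time_s: 5.65
ee_pos: [588.5, -150.8, 114.4]
tool_rot: [[0.882, 0.471, -0.004], [0.471, -0.882, 0.002], [-0.003, -0.004, -1.0]]
ft_force: [-0.1, -0.2, -0.1]
opening: 0.7
```

Emit:
arm_command(
  commands=[
    [0,[-0.0023,0.0044,0],[0,0,0]],
    [0,[-0.0047,0.0088,0],[0,0,0]],
    [0,[-0.007,0.0132,0],[0,0,0]],
    [0,[-0.0094,0.0176,0],[0,0,0]],
    [0,[-0.0117,0.022,0],[0,0,0]],
  ],
)

```text
time_s: 6.07
ee_pos: [579.4, -130.0, 116.8]
tool_rot: [[0.882, 0.472, 0.003], [0.472, -0.882, -0.002], [0.002, 0.004, -1.0]]
ft_force: [0.6, -3.3, 1.8]
opening: 0.9
```

```bash
python3 look.py 7 wrist
```

```text
6.0667 [ 579.4 -130.   116.8] [ 0.6 -3.3  1.8] 0.8628148820504294
```

View pics/wrist7.png

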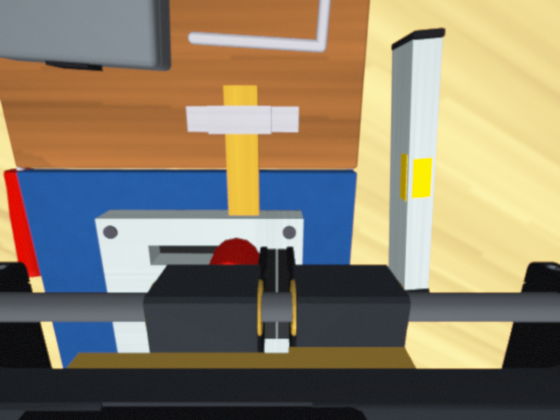

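In contact on the −y side and moving. I'll carry on along +y.

Emit:
arm_command(
  commands=[
    [0,[-0.0023,0.0044,0],[0,0,0]],
    [0,[-0.0047,0.0088,0],[0,0,0]],
    [0,[-0.007,0.0132,0],[0,0,0]],
    [0,[-0.0094,0.0176,0],[0,0,0]],
    [0,[-0.0117,0.022,0],[0,0,0]],
  ],
)

```text
time_s: 6.53
ee_pos: [567.4, -107.5, 116.0]
tool_rot: [[0.882, 0.471, 0.002], [0.471, -0.882, -0.001], [0.001, 0.001, -1.0]]
ft_force: [2.2, -3.2, 3.8]
opening: 0.3
```

Emit:
arm_command(
  commands=[
    [0,[-0.0014,0.0026,0],[0,0,0]],
    [0,[-0.0028,0.0053,0],[0,0,0]],
  ],
)

```text
time_s: 6.7
ee_pos: [564.2, -101.9, 115.6]
tool_rot: [[0.882, 0.471, 0.001], [0.471, -0.882, 0.0], [0.001, 0.0, -1.0]]
ft_force: [1.9, -2.1, 4.7]
opening: 0.4
```

```bash
python3 look.py 8 wrist side
```

```text
6.7 [ 564.2 -101.9  115.6] [ 1.9 -2.1  4.7] 0.44626470150025677
```

View pics/wrist8.png

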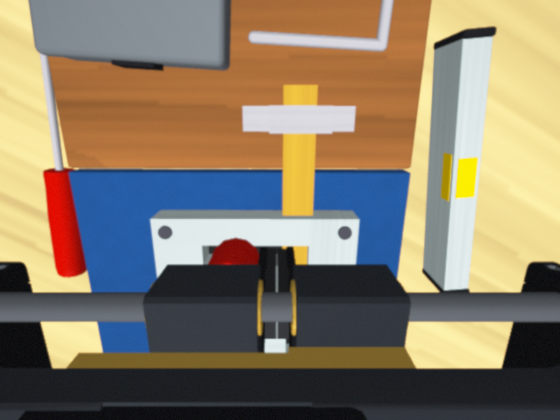

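View pics/side8.png

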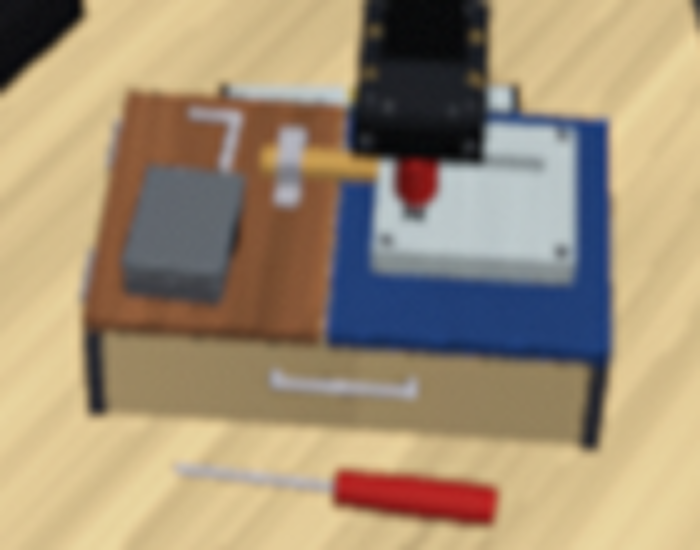

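Emit:
arm_command(
  commands=[
    [0,[-0.001,0.0018,0],[0,0,0]],
    [0,[-0.0019,0.0035,0],[0,0,0]],
    [0,[-0.0028,0.0053,0],[0,0,0]],
    [0,[-0.0033,0.0062,0],[0,0,0]],
  ],
)

```text
time_s: 7.13
ee_pos: [560.7, -95.9, 115.4]
tool_rot: [[0.882, 0.471, -0.0], [0.471, -0.882, 0.0], [-0.0, -0.0, -1.0]]
ft_force: [2.3, -2.4, 2.3]
opening: 0.5
```

Emit:
arm_command(
  commands=[
    [0,[-0.0006,0.001,0],[0,0,0]],
    [0,[-0.001,0.0018,0],[0,0,0]],
  ],
)

```text
time_s: 7.3
ee_pos: [559.8, -94.2, 115.4]
tool_rot: [[0.882, 0.471, -0.0], [0.471, -0.882, 0.0], [0.0, -0.0, -1.0]]
ft_force: [1.5, -1.4, 1.0]
opening: 0.3
```

Emit:
arm_command(
  commands=[
    [0,[-0.0006,0.001,0],[0,0,0]],
    [0,[-0.001,0.0018,0],[0,0,0]],
  ],
)

```text
time_s: 7.47
ee_pos: [558.8, -92.4, 115.4]
tool_rot: [[0.882, 0.471, -0.0], [0.471, -0.882, 0.0], [0.0, -0.0, -1.0]]
ft_force: [1.7, -2.1, 1.7]
opening: 0.7
```

Emit:
arm_command(
  commands=[
    [0,[-0.0006,0.001,0],[0,0,0]],
    [0,[-0.001,0.0018,0],[0,0,0]],
  ],
)

```text
time_s: 7.63
ee_pos: [557.8, -90.7, 115.5]
tool_rot: [[0.882, 0.471, 0.0], [0.471, -0.882, 0.0], [0.0, -0.0, -1.0]]
ft_force: [3.0, -1.7, 0.3]
opening: 0.7
```

Emit:
arm_command(
  commands=[
    [0,[-0.0006,0.001,0],[0,0,0]],
    [0,[-0.001,0.0018,0],[0,0,0]],
  ],
)

```text
time_s: 7.8
ee_pos: [557.2, -89.3, 115.6]
tool_rot: [[0.882, 0.471, 0.001], [0.471, -0.882, -0.001], [0.001, 0.001, -1.0]]
ft_force: [3.3, -4.5, 0.2]
opening: 0.3
```

Emit:
arm_command(
  commands=[
    [0,[-0.0006,0.001,0],[0,0,0]],
    [0,[-0.001,0.0018,0],[0,0,0]],
  ],
)

```text
time_s: 7.97
ee_pos: [557.2, -88.9, 115.8]
tool_rot: [[0.882, 0.472, 0.003], [0.472, -0.882, -0.003], [0.001, 0.004, -1.0]]
ft_force: [4.2, -6.7, -1.2]
opening: 0.3
```

Emit:
arm_command(
  commands=[
    [0,[-0.001,0.0018,0],[0,0,0]],
    [0,[-0.001,0.0018,0],[0,0,0]],
    [0,[-0.001,0.0018,0],[0,0,0]],
  ],
)

```text
time_s: 8.22
ee_pos: [557.1, -88.5, 115.9]
tool_rot: [[0.882, 0.472, 0.005], [0.472, -0.882, -0.006], [0.002, 0.007, -1.0]]
ft_force: [4.3, -10.7, -1.7]
opening: 0.6
```

Emit:
arm_command(
  commands=[
    [0,[0.004,-0.007,0],[0,0,0]],
    [0,[0.009,-0.017,0],[0,0,0]],
    [0,[0.009,-0.017,0],[0,0,0]],
    [0,[0.009,-0.017,0.03],[0,0,0]],
    [0,[0.009,-0.017,0.07],[0,0,0]],
  ],
)

```text
time_s: 8.63
ee_pos: [559.7, -100.8, 182.0]
tool_rot: [[0.882, 0.47, -0.012], [0.47, -0.882, 0.006], [-0.008, -0.011, -1.0]]
ft_force: [0.0, -1.0, -0.6]
opening: 0.3
```

Emit:
arm_command(
  commands=[
    [0,[-0.03,-0.02,0.03],[0,0,0]],
    [0,[-0.06,-0.04,0.06],[0,0,0]],
    [0,[-0.08,-0.06,0.08],[0,0,0]],
    [0,[-0.08,-0.06,0.08],[0,0,0]],
    [0,[-0.08,-0.06,0.08],[0,0,0]],
  ],
)

```text
time_s: 9.05
ee_pos: [483.0, -162.9, 266.8]
tool_rot: [[0.884, 0.468, 0.002], [0.468, -0.884, -0.0], [0.001, 0.001, -1.0]]
ft_force: [0.6, 0.7, 0.5]
opening: 0.3
```

```bash
python3 look.py 9 wrist side scene; python3 - <<'E'
from h import *
p,d,K,E=load("wrist9");W=cloud(d,K,E);h=cv2.cvtColor(p,cv2.COLOR_RGB2HSV)
k=(W[...,0]>480)&(W[...,0]<620)&(W[...,1]>-160)&(W[...,1]<-20)
t=k&(W[...,2]>134)&(W[...,2]<146)
c=W[t].mean(0);print(t.sum(),c)
d=c[:2]-np.array([570.8,-113.2]);a=np.radians(28);print(d@[np.cos(a),np.sin(a)],d@[-np.sin(a),np.cos(a)])
E
```

```text
9.05 [ 483.  -162.9  266.8] [0.6 0.7 0.5] 0.2576137449667743
883 [546.01559607 -70.32598372 139.14164785]
-1.75519836110302 49.49108231937325
```

View pics/wrist9.png

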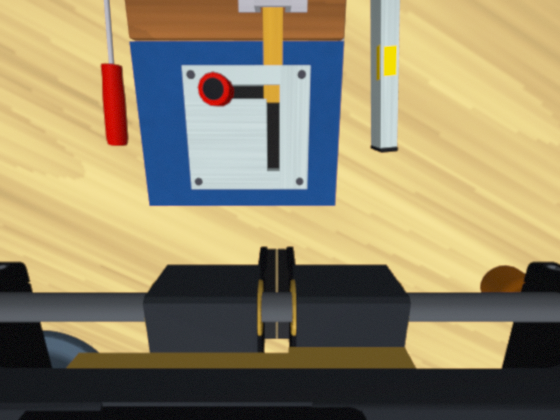

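View pics/side9.png

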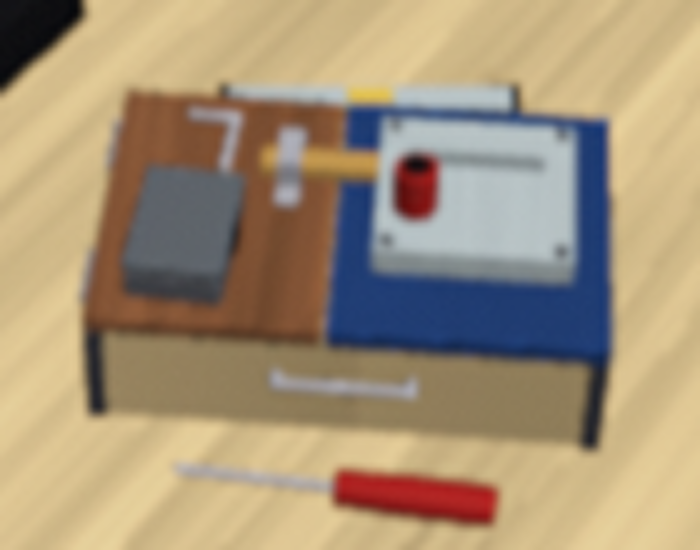

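View pics/scene9.png

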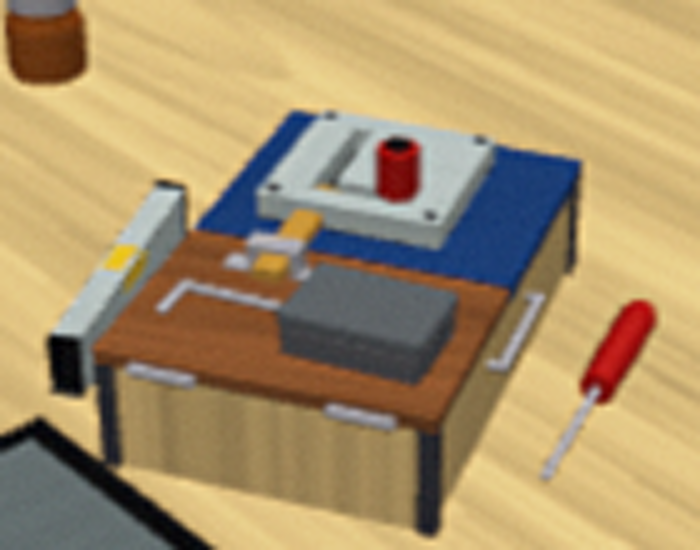

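The knob is at the end of the short leg, 49.5 mm from the corner and fully down with its top at 139 mm. The other things on and beside the chest look unmoved, and the hand is clear.

```bash
python3 -c "
from plant import arm
print(arm.sign_off())"
```

```text
the job is handed in; nothing more can be done
None
```

The chest is bolted: I pushed the red knob along the long leg to the corner, then round it to the end of the short leg. I used closed fingertips and only pushed, then backed the hand off and up and handed the job in at about 9 s.

**Checks that agreed:**
- Each push ended against a hard stop, at about 11 N.
- The knob measured 49.5 mm along the short leg, against the nominal 50.
- Its top is at 139 mm against a nominal 140, so it is not pulled up.
- The bolt shows through the keeper.
- The bit case, hex key, screwdriver and level look unmoved in the last pictures, and the hand was clear with about 1 N on the force sensor. I did not compare the mug and jar again; the arm never went near them.

**Disagreement:** the last wrist view put the knob 1.8 mm short along the chest's +x compared with its position at the corner. That is within the 2 mm camera calibration plus the slot's play.

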